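# Hang up the spring plate and show the worn brake pad to the inspection camera

## Robot

A 6-joint arm with a two-finger parallel gripper is mounted at the origin on the work surface. World frame = base frame: x ahead of the robot, y to its left, z up, the work surface at z = 0. Lengths are in m, angles in rad, forces in N, time in s.
With the tool pointing down it reaches from about 0.35 to 0.775 m from the base axis. Payload 7.3 kg.
Tool frame: the origin (TCP) lies on the centre line of the jaws, within the pads' length; the fingertips stand 17 mm ahead of it and the grasp point (between the pads) lies 2 mm behind it (robot.tip_extent is the distance from the TCP to the fingertips, in m); z points along the fingers, y is the line along which they close (so a half turn about z gives the same grasp; the last joint's range is limited). The gripper opens to 92 mm and grips with 3 to 60 N. Pads are 19 mm wide; open, the fingers measure 130 mm over their backs; the gripper's body (75 mm by 190 mm) begins 47 mm behind the grasp point.
Start: joints at [-0.146, 0.342, 1.524, -0, 1.275, -0.146], TCP at [0.525, 0, 0.244] pointing down, gripper open.
Joint ranges: [-2.53, 2.53], [-0.77, 2.02], [0.04, 2.7], [-1, 4.14], [0.28, 2.66], [-3.11, 3.11]. Speed limits (rad/s): [2.57, 2.57, 3.14, 3.14, 3.14, 3.14].

## Interface

Orientations are given as [roll, pitch, yaw] about the fixed x, y, z axes, in that order (R = Rz(yaw) Ry(pitch) Rx(roll)).
In Python, from cell import robot gives the robot as it stands.
- The arm moves only by the tool step_arm, never from a script. Its argument "motion" is a list of rows, each a list of 2 entries, a list of its own where there are three numbers: the shift along the tool's x, y, z in units of 60 mm (1.0 is 60 mm), then the turn about the tool's z in rad. In form: [[[x, y, z], spin], ...]. A call has 1 to 10 rows; each row is the pose to reach, as a shift and turn from the pose commanded when the call began, along the tool's axes at that moment; what a row does not reach only later rows make up. A row lasts 1/8 s, in which the tool goes at most 62.5 mm and 10.7 degrees, less where a joint would pass 70% of its speed; a pose out of reach is approached as far as the arm can. A call with a gripper value outside its range is refused whole. "hand" is the closure in counts, from 0 (fully open) to 255 (shut), set as the call begins (left out, the last holds). The fingers move at their own pace and stop on an object; "squeeze" is the grip in N (left out, the last holds). Time passes only in rows, so rows that repeat a pose let the fingers close. It gives the time, the measured TCP pose, the force, the opening and the grip force at its end, in the units of the state.
- robot.observe(): the state, without advancing time (a new reading comes with each control period).
- robot.read_camera(name): name is "scene" or "side" or "wrist"; returns a dict with "pixels" (420x560x3 uint8, red, green, blue), "intrinsics" (3x3 intrinsics, pixels), "k1" (the pictures are not rectified: a ray, as slopes to the right and down, at radius r is drawn at 1 + k1 r^2 times it, then the intrinsics apply), "xyz" and "rotation" of the camera in the world; the wrist camera has in their place "T_tool_cam" (4x4, takes a point from camera to tool coordinates, whose origin is the TCP and whose axes are the flange's). Camera axes: x right, y up, looking along -z (the intrinsics and any distortion apply to the point x, -y, -z); pixel columns grow to the right and rows downward; lengths in m; the calibration is good to about 2 mm. A picture is of the moment at which its call begins: read the wrist's pose just before it. There is no depth.
- robot.hand_in(): hands the job in; it is judged then, once.
The state is a dict: "time": time; "qpos": joint angles; "qvel": joint speeds; "joint_efforts": joint torques, N m; "tool_pos": TCP position; "tool_rot": TCP orientation; "contact_force": force on the tool from outside, world axes, zero at the start; "torque": the same for the moment, N m; "opening": finger opening in m; "grip_force": force on a finger pad.
Only numpy, scipy, OpenCV 4.12 (cv2) and the standard library are available. Lean on these libraries where they do the work, as an engineer would, in place of code of your own. Each camera call takes 0.05 s, during which the arm holds its last target. There are 200 camera calls.

## Task

Lift the spring plate off the two brake pads in the caliper carrier and hang it astride the horizontal bar, then draw the pad with the thinner lining out of the carrier and present it to the inspection camera: lining squarely facing the lens, right way up with its long edge level, the middle of the lining on the lens axis 15 cm in front of the lens. Finish while holding the pad still in the air there; leave the other pad in the carrier, the camera where it is set and the things lying about undisturbed.

Things in the scene. Friction and masses are not known exactly. Their poses are not given: they have to be found in the camera images.
- carrier: Fixed cast-iron brake caliper carrier, foot 152 x 92 x 12 mm. Origin: centre of underside; x along the pads' length, y from pad to pad. Each end tower (inner face x = +-50 mm, top z = 74 mm) has two upright grooves 8 mm wide, open at the top, at y = +34 and -34 mm; pads stand loose in them on ledges at z = 34 mm. Open between the towers.
- worn_pad: Loose brake pad with the thinner lining, 0.2 kg: steel plate 120 (top edge 104) x 6 x 55 mm high, lining 88 x 4 x 45 mm. Origin: mid-thickness, centre of the plate's bottom edge; x along length, +y = lining side (plate y -3 to 3, lining 3 to 7 mm), z up (lining 4 to 49 mm). Stands in the carrier's +y grooves, lining inwards; free once drawn up 45 mm.
- worn_pad_face (a point): Centre of the worn pad's lining face (0, 7, 26.5 mm in the pad's frame).
- good_pad: Loose pad with the thick lining (12 mm, 18 mm in all), else the same shape and axes as the worn one. Stands in the carrier's -y grooves, lining inwards, and stays there. About 45 mm are free between the linings once the spring plate is off.
- spring_plate: Loose steel plate 50 (x) x 84 (y) x 3 mm, 0.12 kg, lying on the top edges of both pads and blocking them. Origin: centre of its underside. Two legs, 50 mm long in x, with thick hems hang 44 mm down at y = 13 to 19 mm either side: a 26 mm channel along x for the bar. Grip fin on top along x: 32 mm long, 8 mm thick, z = 3 to 33 mm.
- bar: Fixed steel bar 12 mm in diameter, 240 mm long, on two posts at its ends. Origin on the bench under the middle of the bar; the bar runs along own y, its centre line is 150 mm above the bench (top at 156 mm).
- camera: Inspection camera, a grey box with a round black lens barrel, on a clamp on an upright 16 mm post. Origin: centre of the lens glass, 220 to 280 mm above the bench. It looks along its own -x, 25 degrees below level; own y is level, own z is its picture's up.
- view_point (a point): The point on the lens axis 150 mm in front of the lens, in the air, where the middle of the lining shall be.
- stand: Fixed camera stand: 120 x 120 x 14 mm grey foot with a post 324 mm high. Origin: centre of the foot's underside; the camera looks over its own -x side.
- spray_can: Bystander: white can 52 mm in diameter, 150 mm high; origin at the centre of its base.
- grease_jar: Bystander: grey jar 56 mm in diameter, 50 mm high; origin at the centre of its base.
- wrench: Bystander: steel wrench 170 mm long, lying flat along own x; origin at its centre.
There are look-alikes about, which are no part of the job. Leave any green or turquoise look-alike of the spring_plate alone.

How it is judged:
On the way:
1. the spring plate hangs astride the bar, let go, both pads still in the carrier (x of spring_plate in the frame of bar between -0.016 and 0.016 m and y of spring_plate in the frame of bar between -0.09 and 0.09 m and z of spring_plate in the frame of bar between 0.14 and 0.17 m and angle between spring_plate's own z axis and vertical below 0.7 rad and angle between the x axis of spring_plate and the y axis of bar, either way round below 0.4 rad and contact force between spring_plate and bar above 0.3 N and contact force between the fingers and spring_plate below 0.1 N and distance of each of worn_pad, good_pad from where it was at the start of the episode below 0.015 m), for 0.2 s.
At the end, for the whole second after the job is handed in: Worn pad held still by the fingers alone: lining centre within 25 mm of the view point, facing the lens, square and level within 12 degrees, top edge up. Spring plate hangs at rest astride the bar, tilted under 40 degrees, within 90 mm of its middle, let go. Other pad within 15 mm of its place (x of spring_plate in the frame of bar between -0.016 and 0.016 m and y of spring_plate in the frame of bar between -0.09 and 0.09 m and z of spring_plate in the frame of bar between 0.14 and 0.17 m and angle between spring_plate's own z axis and vertical below 0.7 rad and angle between the x axis of spring_plate and the y axis of bar, either way round below 0.4 rad and contact force between spring_plate and bar above 0.3 N and contact force between the fingers and spring_plate below 0.1 N and distance between worn_pad_face and view_point below 0.025 m and angle between the y axis of worn_pad and the x axis of camera, either way round below 0.21 rad and angle between the x axis of worn_pad and the y axis of camera, either way round below 0.21 rad and y of camera in the frame of worn_pad above 0.08 m and angle between worn_pad's own z axis and vertical below 1 rad and contact force between the fingers and worn_pad above 2 N and contact force between worn_pad and stand below 0.1 N and contact force between worn_pad and carrier below 0.1 N and contact force between worn_pad and bar below 0.1 N and linear speed of each of worn_pad, spring_plate below 0.03 m/s and angular speed of worn_pad below 0.15 rad/s and distance of good_pad from where it was at the start of the episode below 0.015 m); the arm keeps its last pose, push and grip.
It fails at once if the other pad drawn from its place (distance of good_pad from where it was at the start of the episode above 0.02 m).
It fails at once if the camera shifted (distance of camera from where it was at the start of the episode above 0.01 m).
It fails at once if a bystander disturbed (distance of any of spray_can, grease_jar, wrench from where it was at the start of the episode above 0.03 m).
It also fails if it takes over 64 s, if anything falls off the work surface, if the arm or the gripper's body presses on something with over 40 N, if the wrist force passes 120 N, or if a joint passes its speed limit or range.

## Working session

There is one attempt and no reset: what is moved stays moved. The work goes in short steps, Python scripts to look and compute and a tool call to move; the robot and the scene stay as the last step left them, time stands still between calls to the robot, and variables do not carry over. Pictures are saved under pics/ and viewed, at most 10 in all, crops included, and the job is handed in when it is done.

Besides the shell and the picture viewer there is one more tool, called after "Call:" as name(argument=value, ...) on one line, values as JSON. step_arm: Moves the arm, as the interface text tells. Its arguments: {"type":"object","properties":{"motion":{"type":"array"},"hand":{"type":"number"},"squeeze":{"type":"number"}},"required":["motion"]}

```bash
mkdir -p pics; ls
python3 - <<'E'
from cell import robot
import cv2,numpy as np,pickle
s=robot.observe(); print({k:np.round(v,3) for k,v in s.items()})
d={}
for n in("scene","side","wrist"):
    c=robot.read_camera(n); d[n]=c
    cv2.imwrite(f"pics/{n}0.png",c["pixels"][:,:,::-1])
    print(n,{k:np.round(v,4).tolist() for k,v in c.items() if k!="pixels"})
pickle.dump((s,d),open("v0.pkl","wb"))
E
```

```text
pics
{'time': np.float64(0.0), 'qpos': array([-0.146,  0.343,  1.525, -0.   ,  1.275, -0.146]), 'qvel': array([-0.001,  0.002, -0.   , -0.002,  0.001,  0.   ]), 'joint_efforts': array([ 1.0000e-03, -4.3125e+01, -2.4422e+01,  7.2000e-02,  5.6000e-02,
       -0.0000e+00]), 'tool_pos': array([0.525, 0.   , 0.243]), 'tool_rot': array([-3.14 , -0.   ,  1.571]), 'contact_force': array([ 0.091,  0.399, -0.688]), 'torque': array([-0.008, -0.022, -0.02 ]), 'grip_force': np.float64(0.0), 'opening': np.float64(0.092)}
scene {'intrinsics': [[420.8575, 0.0, 281.039], [0.0, 420.8575, 211.4505], [0.0, 0.0, 1.0]], 'k1': -0.0106, 'xyz': [1.2771, -0.0579, 0.959], 'rotation': [0.733, 0.0187, 1.4362]}
side {'intrinsics': [[510.1328, 0.0, 279.7604], [0.0, 510.1328, 208.9671], [0.0, 0.0, 1.0]], 'k1': -0.0256, 'xyz': [0.3871, -0.8241, 0.7757], 'rotation': [0.956, 0.0237, -0.2103]}
wrist {'intrinsics': [[332.5189, 0.0, 283.1861], [0.0, 332.5189, 207.1914], [0.0, 0.0, 1.0]], 'k1': 0.0157, 'T_tool_cam': [[0.0003, 0.9689, 0.2474, 0.0665], [1.0, -0.0003, 0.0002, 0.0003], [0.0003, 0.2474, -0.9689, -0.1411], [0.0, 0.0, 0.0, 1.0]]}
```

View pics/scene0.png

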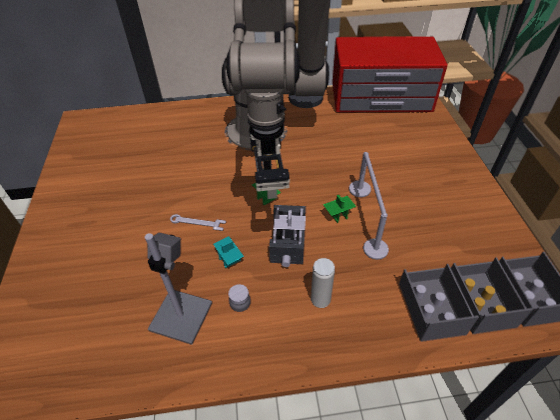

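View pics/side0.png

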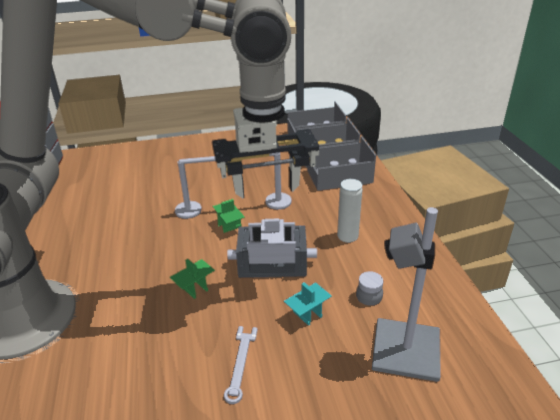

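Run:
```python
import cv2,numpy as np
a=cv2.imread("pics/scene0.png")[185:285,250:375];b=cv2.imread("pics/side0.png")[200:300,215:340]
t=np.hstack([cv2.resize(x,(400,320),interpolation=cv2.INTER_CUBIC) for x in(a,b)])
w=cv2.resize(cv2.imread("pics/wrist0.png"),(373,280))
c=cv2.resize(cv2.imread("pics/side0.png")[190:380,340:460],(177,280));c2=cv2.resize(cv2.imread("pics/scene0.png")[225:345,140:220],(187,280))
cv2.imwrite("pics/c1.png",np.vstack([t,np.pad(np.hstack([w,c,c2]),((0,0),(0,63),(0,0)))]))
```

```text
(no output)
```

View pics/c1.png

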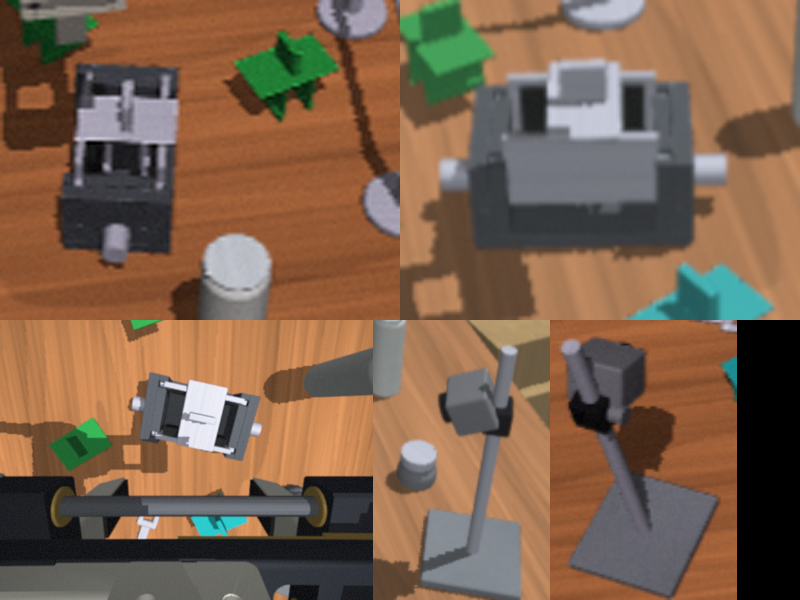

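Call:
step_arm(motion=[[[0,0,0.5],0],[[0,0,0.9],0],[[0,0,0.9],0],[[0,0,0.9],0]])

```text
time: 0.65
tool_pos: [0.5255, -0.0, 0.1905]
tool_rot: [3.14, 0.0, 1.571]
contact_force: [-0.6, -0.2, 0.2]
opening: 0.0915
grip_force: 0.0
```

```bash
cat > h.py <<'E'
import cv2,numpy as np,pickle
from scipy.spatial.transform import Rotation as Ro
E=lambda r:Ro.from_euler('xyz',r).as_matrix()
def pose(c,s=None):
    if 'T_tool_cam' in c:
        T=c['T_tool_cam'];Rt=E(s['tool_rot']);return Rt@T[:3,:3],s['tool_pos']+Rt@T[:3,3]
    return E(c['rotation']),np.array(c['xyz'])
def rays(c,uv,s=None):
    R,o=pose(c,s);uv=np.atleast_2d(np.array(uv,float))[:,None]
    p=cv2.undistortPoints(uv,c['intrinsics'],np.array([c['k1'],0,0,0.]))[:,0]
    d=np.c_[p[:,0],-p[:,1],-np.ones(len(p))]@R.T
    return o,d/np.linalg.norm(d,axis=1)[:,None]
def onz(c,uv,z,s=None):
    o,d=rays(c,uv,s);return o+d*((z-o[2])/d[:,2])[:,None]
def tri(a,b):
    A=np.zeros((3,3));B=np.zeros(3);M=[]
    for o,d in(a,b):
        P=np.eye(3)-np.outer(d[0],d[0]);A+=P;B+=P@o;M.append((P,o))
    x=np.linalg.solve(A,B);return x,[np.linalg.norm(P@(x-o))*1e3 for P,o in M]
def proj(c,X,s=None):
    R,o=pose(c,s);q=(np.atleast_2d(X)-o)@R;q=q*[1,-1,-1]
    return cv2.projectPoints(q[:,None],np.zeros(3),np.zeros(3),c['intrinsics'],np.array([c['k1'],0,0,0.]))[0][:,0]
E
python3 - <<'E'
from h import *
from cell import robot
s=robot.observe();c=robot.read_camera("wrist");pickle.dump((s,c),open("w1.pkl","wb"))
print(s['time'],s['tool_pos'])
i=c['pixels'][:,:,::-1]
# grey-dark blob of carrier position: crop around projected carrier
u=proj(c,[[.537,.05,.09]],s)[0];print(u)
x0,y0=int(u[0]-120),max(0,int(u[1]-90));print(x0,y0)
cv2.imwrite("pics/w1.png",i);cv2.imwrite("pics/w1c.png",cv2.resize(i[y0:y0+180,x0:x0+240],None,fx=3.33,fy=3.33,interpolation=cv2.INTER_CUBIC))
E
```

```text
0.65 [ 5.25492241e-01 -4.07705396e-05  1.90542555e-01]
[298.77298532 145.882557  ]
178 55
```

View pics/w1c.png

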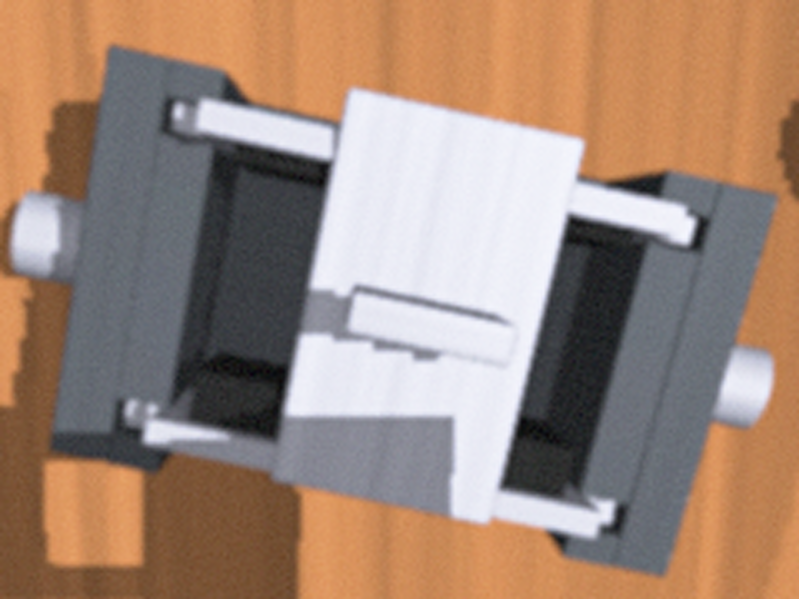

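```bash
cat >> h.py <<'E'
def fit2(P,Q): # rigid 2D: world Q = R(a) P + t
    P=np.array(P,float);Q=np.array(Q)[:,:2];p=P.mean(0);q=Q.mean(0);H=(P-p).T@(Q-q)
    a=np.arctan2(H[0,1]-H[1,0],H[0,0]+H[1,1]);R=np.array([[np.cos(a),-np.sin(a)],[np.sin(a),np.cos(a)]]);t=q-R@p
    return a,t,np.linalg.norm(P@R.T+t-Q,axis=1)*1e3
E
python3 - <<'E'
from h import *
s,c=pickle.load(open("w1.pkl","rb"))
f=lambda L,z:onz(c,np.array(L)/3.333+[178,55],z,s)
pl=f([(348,88),(585,140),(490,522),(275,480)],.092)
print("plate",np.round(pl,4),fit2([(-.025,.042),(.025,.042),(.025,-.042),(-.025,-.042)],pl))
fi=f([(355,290),(517,325),(510,365),(347,335)],.122)
print("fin",fit2([(-.016,.004),(.016,.004),(.016,-.004),(-.016,-.004)],fi))
ca=f([(110,45),(775,198),(663,575),(52,435)],.074)
print("car",np.round(ca,4),fit2([(-.076,.046),(.076,.046),(.076,-.046),(-.076,-.046)],ca))
E
```

```text
plate [[0.5253 0.0931 0.092 ]
 [0.574  0.083  0.092 ]
 [0.5571 0.0018 0.092 ]
 [0.5091 0.0114 0.092 ]] (np.float64(-0.20062783427530365), array([0.54135518, 0.04734325]), array([0.4033746 , 0.54557343, 0.72850368, 0.66353675]))
fin (np.float64(-0.19272011015818555), array([0.54117137, 0.04737513]), array([0.43496722, 0.68162036, 0.28977924, 0.51565983]))
car [[ 0.4738  0.1037  0.074 ]
 [ 0.6206  0.0719  0.074 ]
 [ 0.6019 -0.0164  0.074 ]
 [ 0.4555  0.0182  0.074 ]] (np.float64(-0.2193363890035008), array([0.53797634, 0.04434248]), array([2.06474283, 1.74369218, 0.71099236, 2.78305113]))
```

Run:
```python
import cv2,numpy as np
A=cv2.imread("pics/scene0.png");B=cv2.imread("pics/side0.png")
t=[cv2.resize(x,(400,300),interpolation=cv2.INTER_CUBIC) for x in(A[145:265,300:460],B[140:230,160:280+0],A[225:285,125:205],B[205:280,370:470])]
cv2.imwrite("pics/c2.png",np.vstack([np.hstack(t[:2]),np.hstack(t[2:])]))
```

```text
(no output)
```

View pics/c2.png

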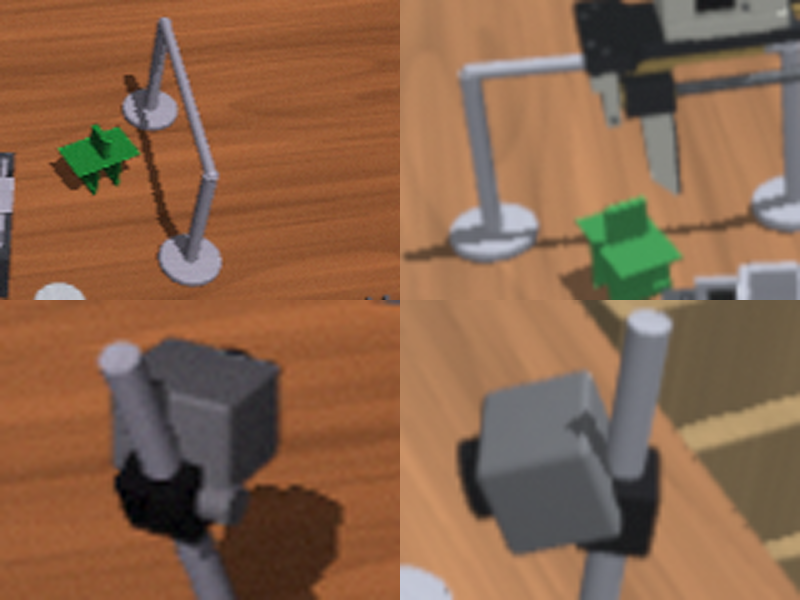

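Run:
```python
from h import *
s,d=pickle.load(open("v0.pkl","rb"));S,D=d['scene'],d['side']
p=lambda *a:print(*[np.round(x,4).tolist() if not np.isscalar(x) else x for x in a])
p("bar ends",onz(S,[(366,153.8),(384.4,216.2)],.153)); p("side end",onz(D,[(180.1,161.6)],.153),tri(rays(S,(366,153.8)),rays(D,(180.1,161.6)))[0])
p("feet",onz(S,[(360,189),(376.4,249.8)],.006),onz(D,[(187.9,209)],.006))
a=onz(D,[(377.3,319.6),(441.1,323),(439.7,378),(373.9,371.8)],.014);b=onz(S,[(169.1,291.4),(212,300.4),(192.3,343.3),(148.6,329.2)],.014)
p("foot side",a,a.mean(0));p("foot scene",b,b.mean(0))
p("post top",onz(S,[(149.4,236.4)],.324),onz(D,[(432.5,210.5)],.324))
# lens barrel front: side ray at assumed heights
for z in(.22,.24,.26,.28):p(z,onz(D,[(385.5,249.5)],z))
```

```text
bar ends [[0.3686, 0.3008, 0.153], [0.6116, 0.2818, 0.153]]
side end [[0.3606, 0.2988, 0.153]] [0.3613, 0.304, 0.1486]
feet [[0.367, 0.3013, 0.006], [0.6081, 0.2845, 0.006]] [[0.3615, 0.3045, 0.006]]
foot side [[0.7026, -0.1815, 0.014], [0.8202, -0.2189, 0.014], [0.7598, -0.3354, 0.014], [0.6525, -0.2965, 0.014]] [0.7338, -0.258, 0.014]
foot scene [[0.6646, -0.2863, 0.014], [0.7073, -0.1762, 0.014], [0.8164, -0.2256, 0.014], [0.7649, -0.3316, 0.014]] [0.7383, -0.2549, 0.014]
post top [[0.735, -0.2548, 0.324]] [[0.734, -0.2559, 0.324]]
0.22 [[0.6871, -0.2105, 0.22]]
0.24 [[0.6763, -0.2326, 0.24]]
0.26 [[0.6655, -0.2547, 0.26]]
0.28 [[0.6547, -0.2768, 0.28]]
```

Call:
step_arm(motion=[[[0.4,0.13,0],0.18],[[0.79,0.263,0],0.36],[[0.79,0.263,0],0.54],[[0.79,0.263,0],0.72],[[0.79,0.263,0],0.9],[[0.79,0.263,0],1.08],[[0.79,0.263,0],1.26],[[0.79,0.263,0],1.44],[[0.79,0.263,0],1.62],[[0.79,0.263,0],1.768]])

```text
time: 1.95
tool_pos: [0.5414, 0.0474, 0.191]
tool_rot: [-3.141, -0.002, -0.202]
contact_force: [-0.4, -0.5, 0.5]
opening: 0.0918
grip_force: 0.0
```

Call:
step_arm(motion=[[[0,0,0.6],0],[[0,0,0.95],0],[[0,0,0.95],0],[[0,0,0.95],0]])

```text
time: 2.45
tool_pos: [0.5417, 0.0474, 0.1342]
tool_rot: [-3.141, -0.003, -0.197]
contact_force: [-0.0, -0.4, 0.6]
opening: 0.0916
grip_force: 0.0
```

Run:
```python
from h import *
from cell import robot
s=robot.observe();c=robot.read_camera("wrist");pickle.dump((s,c),open("w2.pkl","wb"))
print(s['time'],s['tool_pos'],s['tool_rot'],s['qpos'])
cv2.imwrite("pics/w2.png",c['pixels'][:,:,::-1])
g=lambda p:proj(c,[p],s)[0].round(0)
print(g([.5413,.0474,.122]))
```

```text
2.45 [0.54173915 0.04738689 0.13420336] [-3.14120713e+00 -2.53839180e-03 -1.97177105e-01] [-5.37178646e-02  4.85428416e-01  1.62632449e+00  2.18007916e-05
  1.02727231e+00  1.71424383e+00]
[284. 261.]
```

View pics/w2.png

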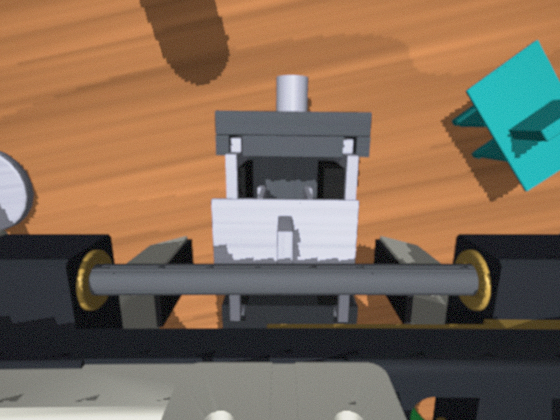

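Call:
step_arm(motion=[[[0,0,0.2],0],[[0,0,0.35],0],[[0,0,0.35],0],[[0,0,0.35],0]])

```text
time: 3.0
tool_pos: [0.5409, 0.0474, 0.1117]
tool_rot: [-3.142, 0.0, -0.197]
contact_force: [1.2, -0.6, -0.0]
opening: 0.0915
grip_force: 0.0
```

Call:
step_arm(motion=[[[0,0,0],0],[[0,0,0],0],[[0,0,0],0],[[0,0,0],0],[[0,0,0],0],[[0,0,0],0],[[0,0,0],0],[[0,0,0],0]], hand=255, squeeze=30)

```text
time: 4.0
tool_pos: [0.5408, 0.0474, 0.1117]
tool_rot: [-3.142, -0.0, -0.197]
contact_force: [-0.1, 0.1, 0.4]
opening: 0.0163
grip_force: 0.0
```

Call:
step_arm(motion=[[[0,0,0],0],[[0,0,0],0],[[0,0,0],0],[[0,0,0],0]])

```text
time: 4.5
tool_pos: [0.5408, 0.0474, 0.1117]
tool_rot: [3.142, -0.0, -0.197]
contact_force: [0.8, -0.1, 0.2]
opening: 0.0078
grip_force: 30.0
```

Call:
step_arm(motion=[[[0,0,-0.3],0],[[0,0,-0.7],0],[[0,0,-1.2],0],[[0,0,-1.8],0],[[0,0,-2.4],0],[[0,0,-2.4],0],[[0,0,-2.4],0]])

```text
time: 5.38
tool_pos: [0.5401, 0.0475, 0.2544]
tool_rot: [3.141, 0.002, -0.197]
contact_force: [0.4, 0.1, -1.9]
opening: 0.0084
grip_force: 30.0
```

Run:
```python
from h import *
from cell import robot
s=robot.observe();c=robot.read_camera("scene");d=robot.read_camera("side");pickle.dump((s,c,d),open("v3.pkl","wb"))
print(s['time'],s['tool_pos'],s['tool_rot'],s['opening'],s['grip_force'])
A=c['pixels'][150:290,230:400,::-1];B=d['pixels'][100:300,170:340,::-1]
cv2.imwrite("pics/c3.png",np.hstack([cv2.resize(A,(400,330),interpolation=cv2.INTER_CUBIC),cv2.resize(B,(281,330),interpolation=cv2.INTER_CUBIC)]))
```

```text
5.375 [0.54010389 0.04745605 0.25442455] [ 3.14130467e+00  2.06613862e-03 -1.97222926e-01] 0.008365710518457336 29.99088406562805
```

View pics/c3.png

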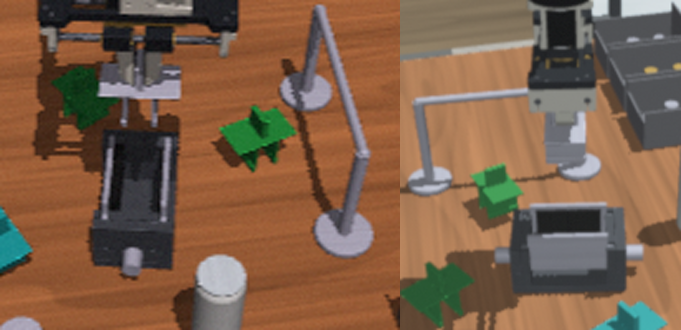

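Call:
step_arm(motion=[[[-0.2,-0.5,0],-0.02],[[-0.41,-0.96,0],-0.04],[[-0.62,-1.44,0],-0.06],[[-0.83,-1.92,0],-0.08],[[-1.04,-2.4,0],-0.1],[[-1.25,-2.9,0],-0.122],[[-1.45,-3.4,0],-0.122],[[-1.65,-3.835,0],-0.122],[[-1.65,-3.835,0],-0.122],[[-1.65,-3.835,0],-0.122]])

```text
time: 6.72
tool_pos: [0.4886, 0.2919, 0.2547]
tool_rot: [3.14, 0.001, -0.075]
contact_force: [0.8, 0.8, -1.5]
opening: 0.0078
grip_force: 30.0
```

Run:
```python
from h import *
from cell import robot
s=robot.observe();c=robot.read_camera("scene");d=robot.read_camera("side");w=robot.read_camera("wrist");pickle.dump((s,c,d,w),open("v4.pkl","wb"))
print(s['time'],s['tool_pos'],s['tool_rot'],s['opening'],s['grip_force'])
A=c['pixels'][110:290,290:430,::-1];B=c['pixels'][180:280,250:330,::-1];W=w['pixels'][:,:,::-1]
f=lambda x,h:cv2.resize(x,(x.shape[1]*h//x.shape[0],h),interpolation=cv2.INTER_CUBIC)
t=np.hstack([f(A,300),f(B,300),f(d['pixels'][100:240,150:310,::-1],300)])[:,:800];b=f(W,300)
b=np.hstack([b,b[:,:0]]);b=np.pad(b,((0,0),(0,max(0,t.shape[1]-b.shape[1])),(0,0)))
cv2.imwrite("pics/c4.png",np.vstack([t,b]));print(t.shape)
```

```text
6.725 [0.48861933 0.29188293 0.25473189] [ 3.14028715e+00  1.40016165e-03 -7.50890465e-02] 0.007816615591608261 29.990869760513306
(300, 800, 3)
```

View pics/c4.png

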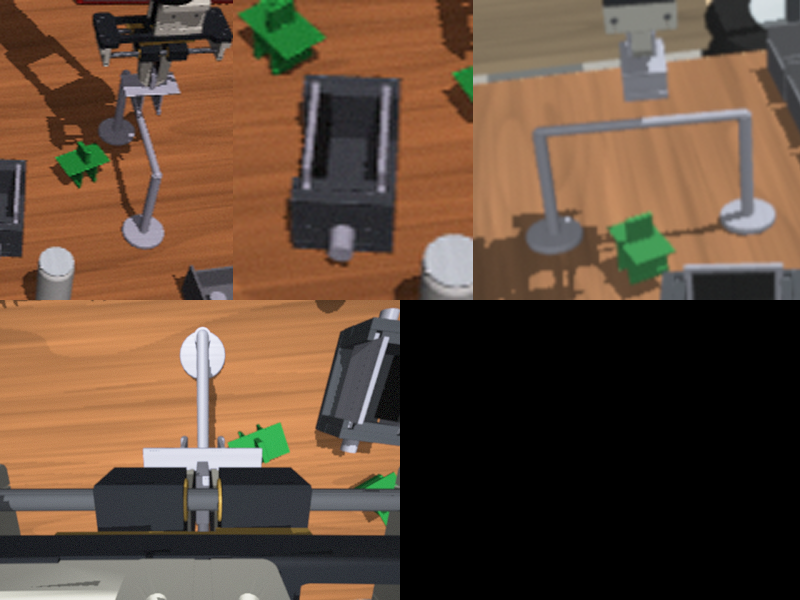

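Call:
step_arm(motion=[[[0,0,0.3],0],[[0,0,0.6],0],[[0,0,0.9],0],[[0,0,1.1],0],[[0,0,1.2],0],[[0,0,1.24],0],[[0,0,1.24],0],[[0,0,1.24],0]])

```text
time: 7.88
tool_pos: [0.4891, 0.2926, 0.1819]
tool_rot: [-3.141, -0.001, -0.075]
contact_force: [-0.2, -0.4, -1.6]
opening: 0.0078
grip_force: 30.0
```

Call:
step_arm(motion=[[[0,0,0.03],0],[[0,0,0.05],0],[[0,0,0.05],0],[[0,0,0.05],0]])

```text
time: 8.38
tool_pos: [0.4888, 0.2925, 0.1787]
tool_rot: [-3.141, -0.0, -0.075]
contact_force: [-1.9, -0.6, 3.2]
opening: 0.008
grip_force: 30.0
```

Call:
step_arm(motion=[[[0,0,0],0],[[0,0,0],0],[[0,0,0],0],[[0,0,0],0],[[0,0,0],0],[[0,0,0],0]], hand=120)

```text
time: 9.12
tool_pos: [0.4888, 0.2925, 0.1783]
tool_rot: [-3.142, -0.0, -0.075]
contact_force: [0.4, -0.8, 0.3]
opening: 0.0482
grip_force: 0.0
```

Call:
step_arm(motion=[[[0,0,-0.3],0],[[0,0,-0.8],0],[[0,0,-1.5],0],[[0,0,-1.5],0]])

```text
time: 9.62
tool_pos: [0.4902, 0.2931, 0.2719]
tool_rot: [-3.138, -0.007, -0.075]
contact_force: [0.3, -0.6, -0.3]
opening: 0.0485
grip_force: 0.0
```

Run:
```python
from h import *
from cell import robot
s=robot.observe();c=robot.read_camera("scene");d=robot.read_camera("side");w=robot.read_camera("wrist");pickle.dump((s,c,d,w),open("v5.pkl","wb"))
print(s['time'],s['tool_pos'],s['tool_rot'],s['opening'],s['grip_force'])
f=lambda x,h:cv2.resize(x,(x.shape[1]*h//x.shape[0],h),interpolation=cv2.INTER_CUBIC)
t=np.hstack([f(c['pixels'][110:290,290:430,::-1],300),f(c['pixels'][190:270,260:320,::-1],300),f(w['pixels'][:,:,::-1],300)[:,:330]])[:,:800]
cv2.imwrite("pics/c5.png",t)
```

```text
9.625 [0.49019528 0.29309867 0.27191229] [-3.13823564 -0.00655196 -0.07517241] 0.04854825982365661 0.0
```

View pics/c5.png

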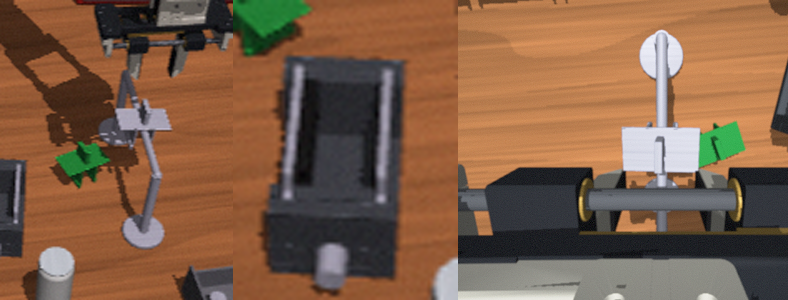

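Call:
step_arm(motion=[[[0.2,0.7,0],0.03],[[0.4,1.4,0],0.06],[[0.6,2.1,0],0.09],[[0.8,2.9,0.2],0.13],[[1.0,3.6,0.6],0.13],[[1.11,4.06,1.15],0.13],[[1.11,4.06,1.15],0.13],[[1.11,4.06,1.15],0.13]])

```text
time: 10.78
tool_pos: [0.5369, 0.0451, 0.1993]
tool_rot: [-3.141, 0.001, -0.205]
contact_force: [0.4, 1.4, -0.1]
opening: 0.0487
grip_force: 0.0
```

Run:
```python
from h import *
from cell import robot
s=robot.observe();c=robot.read_camera("wrist");pickle.dump((s,c),open("w6.pkl","wb"))
print(s['time'],s['tool_pos'],s['tool_rot'])
cv2.imwrite("pics/w6.png",c['pixels'][:,:,::-1])
g=cv2.cvtColor(c['pixels'],cv2.COLOR_RGB2GRAY)
a=-.205;X=np.array([np.cos(a),np.sin(a)]);Y=np.array([-X[1],X[0]]);o=np.array([.538,.0443])
for xo in(.02,.03,.04):
    ys=np.arange(-.044,.0445,.001)
    uv=proj(c,np.c_[o+xo*X+ys[:,None]*Y,np.full(len(ys),.089)],s)
    v=cv2.remap(g,uv[:,0].astype(np.float32)[None],uv[:,1].astype(np.float32)[None],1)[0]
    print(xo,uv[0].round(),uv[-1].round());print(' '.join(map(str,v)))
```

```text
10.775 [0.53685685 0.04511389 0.19932535] [-3.14124066e+00  6.00015951e-04 -2.05312037e-01]
0.02 [342. 183.] [227. 183.]
165 167 166 164 167 164 166 177 214 233 234 235 236 226 155 76 47 49 48 49 52 52 51 48 49 45 37 43 83 110 113 114 113 116 117 113 112 114 116 114 112 112 113 114 112 117 112 114 115 112 114 114 110 114 114 112 88 75 65 66 68 67 61 63 63 60 42 27 12 30 48 46 50 113 198 233 234 233 235 228 199 168 164 162 161 163 162 164 162
0.03 [342. 170.] [226. 170.]
165 160 162 167 166 164 164 188 228 236 235 236 237 222 152 70 46 48 50 53 53 54 46 49 48 49 36 41 81 109 109 115 113 114 114 113 115 112 115 116 113 113 115 113 116 116 113 114 116 112 113 114 109 112 114 114 100 74 71 69 67 68 64 64 61 59 42 18 23 33 44 42 48 113 211 237 236 235 235 233 205 182 179 180 177 181 178 179 179
0.04 [343. 157.] [226. 157.]
158 138 107 93 92 91 92 147 217 236 236 236 236 220 142 61 50 48 49 48 47 49 47 46 47 45 35 28 49 61 64 66 64 64 68 67 64 65 68 66 63 64 70 68 66 65 67 65 67 67 64 63 66 66 66 65 63 68 67 68 68 65 68 67 64 62 49 26 24 30 45 45 53 124 210 236 239 237 238 231 199 171 165 164 164 166 164 164 164
```

Call:
step_arm(motion=[[[0.02,-0.3,0],0],[[0.02,-0.507,0],0],[[0.02,-0.507,0.3],0],[[0.02,-0.507,0.7],0],[[0.02,-0.507,1.1],0],[[0.02,-0.507,1.5],0],[[0.02,-0.507,1.85],0],[[0.02,-0.507,2.15],0],[[0.02,-0.507,2.15],0]], hand=150)

```text
time: 11.95
tool_pos: [0.5436, 0.0753, 0.0694]
tool_rot: [3.141, 0.002, -0.204]
contact_force: [-0.2, 0.4, 0.0]
opening: 0.0376
grip_force: 0.0
```

Call:
step_arm(motion=[[[0,0,0],0],[[0,0,0],0],[[0,0,0],0],[[0,0,0],0],[[0,0,0],0],[[0,0,0],0],[[0,0,0],0]], hand=255, squeeze=30)

```text
time: 12.82
tool_pos: [0.5446, 0.074, 0.0709]
tool_rot: [-3.141, -0.001, -0.205]
contact_force: [-0.6, -0.3, 5.2]
opening: 0.0099
grip_force: 30.0
```

Call:
step_arm(motion=[[[0,0,-0.1],0],[[0,0,-0.3],0],[[0,0,-0.6],0],[[0,0,-1.0],0],[[0,0,-1.5],0],[[0,0,-2.0],0],[[0,0,-2.5],0],[[0,0,-3.0],0],[[0,0,-3.0],0]], squeeze=45)

```text
time: 13.95
tool_pos: [0.5453, 0.0741, 0.2528]
tool_rot: [-3.141, -0.005, -0.205]
contact_force: [0.1, 0.3, -3.0]
opening: 0.0094
grip_force: 45.0
```

Call:
step_arm(motion=[[[0,0,-0.3],-0.18],[[0,0,-0.6],-0.36],[[0,0,-0.9],-0.54],[[0,0,-1.2],-0.72],[[0,0,-1.5],-0.9],[[0,0,-1.8],-1.08],[[0,0,-2.0],-1.26],[[0,0,-2.0],-1.355],[[0,0,-2.0],-1.355]])

```text
time: 15.08
tool_pos: [0.544, 0.0741, 0.3688]
tool_rot: [-3.139, 0.001, 1.149]
contact_force: [0.0, -0.2, -2.7]
opening: 0.0097
grip_force: 45.0
```

Run:
```python
from h import *
from cell import robot
s=robot.observe();print(s['time'],s['tool_pos'],s['tool_rot'],s['qpos'],s['opening'],s['grip_force'])
v=pickle.load(open("v0.pkl","rb"))[1];S,D=v['scene'],v['side']
c=robot.read_camera("side");pickle.dump(c,open("side7.pkl","wb"))
# lens barrel: dark pixels near the box in the side view; foot mask corners in both
for n,im in(("scene",S['pixels']),("side",c['pixels'])):
    h=cv2.cvtColor(im,cv2.COLOR_RGB2HSV)
    if n=="side":
        sub=h[225:275,375:400,2];print("dark px");print(sub[::3])
```

```text
15.075 [0.54397167 0.074077   0.36882613] [-3.13936540e+00  1.00084832e-03  1.14884350e+00] [-4.26543394e-03  3.28475890e-01  1.20454282e+00 -1.13321779e-05
  1.61101571e+00  4.17688062e-01] 0.009683499008166858 44.97373849153519
dark px
[[170 170 176 179 176 173 173 172 169 164 160 158 158 156 156 163 168 166
  165 167 168 165 161 158 157]
 [174 172 169 172 177 178 174 173 173 171 169 163 157 156 157 153 139 125
  123 115 116 114 115 116 117]
 [173 173 174 172 171 175 179 177 174 173 173 170 167 161 153 116  99 112
  116 116 116 116 115 117 116]
 [176 175 175 175 175 174 174 178 180 177 173 171 171 169 162 110 108 115
  115 116 115 115 116 116 117]
 [180 179 177 175 174 175 174 174 175 178 179 175 172 167 152 102 112 115
  116 116 115 116 116 115 117]
 [177 178 179 178 176 175 175 175 171 137  95  65  52  38  48  91 112 115
  116 116 115 116 116 116 116]
 [178 178 178 180 181 180 177 176 169  96  43  36  34  33  59 103 114 116
  115 116 116 116 117 116 116]
 [186 181 179 178 179 181 181 179 172 115  57  31  28  38  77 110 114 114
  113 114 112 112 111 108 106]
 [196 191 185 181 180 
[... 223 characters left out ...]
82 180 174 125  61  31  29  29  43  68
   82  82  82  84  83  84  84]
 [190 189 188 190 198 199 194 190 185 184 184 179 153 103  52  37  38  52
   68  78  82  83  82  82  84]
 [191 191 191 190 187 189 193 196 194 189 184 184 184 179 175 176 179 180
  176 125  82  83  83  83  83]
 [194 192 192 193 192 191 188 189 195 196 193 188 184 184 183 179 179 179
  183 180 146  92  81  83  83]
 [192 194 194 192 192 195 193 191 190 192 195 195 192 186 184 185 183 181
  179 181 181 162 121  87  82]
 [190 191 194 196 195 193 195 195 193 190 189 188 190 193 191 186 185 185
  184 181 181 183 182 183 187]
 [198 191 190 192 196 196 194 195 195 196 194 190 189 188 191 193 190 184
  185 184 183 181 180 177 178]]
```

Call:
step_arm(motion=[[[0.25,0.55,0],0],[[0.5,1.1,0],0],[[0.75,1.65,0],0],[[1.0,2.2,0],0],[[1.25,2.75,0],0],[[1.5,3.3,0],0],[[1.75,3.9,0],0],[[2.05,4.56,0],0],[[2.05,4.56,0],0],[[2.05,4.56,0],0]])

```text
time: 16.38
tool_pos: [0.7932, 0.0701, 0.3439]
tool_rot: [3.103, -0.022, 1.15]
contact_force: [0.5, -0.2, -1.6]
opening: 0.0098
grip_force: 45.0
```

Run:
```python
from h import *
from cell import robot
s=robot.observe();print(s['time'],s['tool_pos'],s['tool_rot'],s['qpos'],s['opening'],s['grip_force'],E(s['tool_rot'])[:,2])
```

```text
16.375 [0.79316581 0.0701499  0.34387021] [ 3.10256269 -0.02171077  1.14957223] [-0.00950282  1.00658427  0.03626067  0.00481653  2.05428753  0.41447892] 0.009830473153093917 44.97433304786682 [ 0.04447887  0.00384193 -0.99900294]
```

Call:
step_arm(motion=[[[0,0,0],0],[[0,0,0],0]])

```text
time: 16.62
tool_pos: [0.7931, 0.0702, 0.3444]
tool_rot: [3.102, -0.022, 1.15]
contact_force: [0.6, 0.3, -2.2]
opening: 0.0093
grip_force: 45.0
```

Call:
step_arm(motion=[[[0.4,0.9,0],0],[[0.8,1.8,0],0],[[1.2,2.7,0],0],[[1.6,3.6,0],0],[[1.6,3.6,0],0],[[1.6,3.6,0],0]])

```text
time: 17.38
tool_pos: [0.8397, 0.0584, 0.281]
tool_rot: [3.06, -0.044, 1.152]
contact_force: [0.6, 0.0, -2.4]
opening: 0.0093
grip_force: 45.0
```

Run:
```python
from h import *
from cell import robot
s=robot.observe();print(s['time'],s['tool_pos'],s['tool_rot'],s['qpos'],s['opening'],s['grip_force'],E(s['tool_rot'])[:,2])
```

```text
17.375 [0.83968724 0.0583595  0.2810361 ] [ 3.0604643  -0.04414131  1.15153688] [-0.02490437  1.08650746  0.03700494  0.01010108  1.92621283  0.4000972 ] 0.009279028612148714 44.974187314510345 [ 0.09192493  0.00718275 -0.99574003]
```

Call:
step_arm(motion=[[[-0.3,-0.7,-0.3],0],[[-0.6,-1.35,-0.6],0],[[-0.9,-2.0,-0.9],0],[[-1.2,-2.7,-1.0],0],[[-1.2,-2.7,-1.0],0],[[-1.2,-2.7,-1.0],0]])

```text
time: 18.12
tool_pos: [0.6583, 0.0585, 0.3264]
tool_rot: [3.057, -0.046, 1.152]
contact_force: [0.3, -0.5, -1.8]
opening: 0.0098
grip_force: 45.0
```

```bash
cat > st.py <<'E'
from h import *
from cell import robot
s=robot.observe();print(s['time'],s['tool_pos'].round(4),s['tool_rot'].round(3),s['qpos'].round(3),s['opening'],s['grip_force'],E(s['tool_rot'])[:,2].round(3))
E
python3 st.py
```

```text
18.125 [0.6583 0.0585 0.3264] [ 3.057 -0.046  1.152] [-0.032  0.51   1.041  0.01   1.496  0.389] 0.009758919949072648 44.974428713321686 [ 0.096  0.007 -0.995]
```

Call:
step_arm(motion=[[[-0.3,0,-0.6],0],[[-0.9,0.1,-1.2],0],[[-1.6,0.1,-1.8],0],[[-2.4,0.2,-2.3],0],[[-3.2,0.3,-2.6],0],[[-4.0,0.4,-2.6],0],[[-4.8,0.4,-2.6],0],[[-5.6,0.4,-2.6],0],[[-6.4,0.4,-2.6],0],[[-6.4,0.4,-2.6],0]])

```text
time: 19.38
tool_pos: [0.5086, -0.3071, 0.4642]
tool_rot: [3.061, -0.044, 1.146]
contact_force: [-0.3, 0.2, -2.2]
opening: 0.0098
grip_force: 45.0
```

```bash
python3 st.py
```

```text
19.375 [ 0.5086 -0.3071  0.4642] [ 3.061 -0.044  1.146] [-0.705  0.387  0.872  0.066  1.816 -0.261] 0.009760058290788541 44.97415155172348 [ 0.092  0.006 -0.996]
```

Call:
step_arm(motion=[[[-0.1,0.8,-0.2],0],[[-0.2,1.6,-0.4],0],[[-0.35,2.4,-0.6],0],[[-0.5,3.3,-0.9],0],[[-0.6,4.2,-1.2],0],[[-0.7,5.1,-1.5],0],[[-0.85,6.0,-1.8],0],[[-1.0,6.9,-2.0],0],[[-1.1,7.8,-2.0],0],[[-1.1,7.8,-2.0],0]])

```text
time: 20.62
tool_pos: [0.6339, -0.3887, 0.4623]
tool_rot: [3.017, -0.039, 1.151]
contact_force: [-0.8, 1.0, -2.0]
opening: 0.0101
grip_force: 45.0
```

```bash
python3 st.py
```

```text
20.625 [ 0.6339 -0.3887  0.4623] [ 3.017 -0.039  1.151] [-0.681  0.85   0.036  0.083  2.143 -0.21 ] 0.01011061679519769 44.974181950092316 [ 0.13  -0.015 -0.991]
```

Call:
step_arm(motion=[[[-0.15,1.0,0],0],[[-0.3,2.0,0],0],[[-0.3,2.0,0],0]])

```text
time: 21.0
tool_pos: [0.6681, -0.4109, 0.4261]
tool_rot: [2.972, -0.034, 1.15]
contact_force: [-0.1, -0.6, -2.2]
opening: 0.0098
grip_force: 45.0
```

Call:
step_arm(motion=[[[0,0,-1.0],0],[[0,0,-2.0],0],[[0,0,-2.0],0]])

```text
time: 21.38
tool_pos: [0.616, -0.385, 0.5184]
tool_rot: [2.931, -0.028, 1.15]
contact_force: [0.3, 0.8, -2.1]
opening: 0.0096
grip_force: 45.0
```

Call:
step_arm(motion=[[[-0.15,1.0,-1.0],0],[[-0.3,2.0,-2.0],0],[[-0.3,2.0,-2.0],0]])

```text
time: 21.75
tool_pos: [0.6059, -0.3842, 0.5433]
tool_rot: [2.892, -0.025, 1.148]
contact_force: [1.4, -0.7, -1.6]
opening: 0.0099
grip_force: 45.0
```

```bash
python3 st.py
```

```text
21.75 [ 0.6059 -0.3842  0.5433] [ 2.892 -0.025  1.148] [-0.711  0.74   0.036  0.11   2.129 -0.216] 0.009852718820736954 44.97404158115387 [ 0.235 -0.08  -0.969]
```

Call:
step_arm(motion=[[[-0.15,1.0,0],0],[[-0.3,2.0,0],0]])

```text
time: 22.0
tool_pos: [0.6395, -0.4056, 0.5155]
tool_rot: [2.851, -0.02, 1.147]
contact_force: [0.6, 0.6, -2.8]
opening: 0.0094
grip_force: 45.0
```

Call:
step_arm(motion=[[[-0.15,1.0,-0.5],0],[[-0.3,2.0,-1.0],0]])

```text
time: 22.25
tool_pos: [0.6442, -0.4113, 0.5287]
tool_rot: [2.801, -0.013, 1.145]
contact_force: [-0.1, 0.3, -1.8]
opening: 0.0094
grip_force: 45.0
```

Call:
step_arm(motion=[[[-0.15,1.0,-0.5],0],[[-0.3,2.0,-1.0],0]])

```text
time: 22.5
tool_pos: [0.6478, -0.4165, 0.5426]
tool_rot: [2.753, -0.007, 1.143]
contact_force: [0.4, 0.4, -2.6]
opening: 0.0095
grip_force: 45.0
```

Call:
step_arm(motion=[[[-0.15,1.0,-0.5],0],[[-0.3,2.0,-1.0],0]])

```text
time: 22.75
tool_pos: [0.65, -0.4208, 0.5577]
tool_rot: [2.706, -0.002, 1.14]
contact_force: [0.7, -0.3, -2.5]
opening: 0.0099
grip_force: 45.0
```

```bash
python3 st.py
```

```text
22.75 [ 0.65   -0.4208  0.5577] [ 2.706e+00 -2.000e-03  1.140e+00] [-0.721  0.747  0.036  0.132  1.937 -0.217] 0.009886022593817082 44.97400403022766 [ 0.384 -0.174 -0.907]
```

Run:
```python
from h import *
v=pickle.load(open("v0.pkl","rb"))[1];S,D=v['scene'],v['side'];h=.06
P=[(-h,h),(h,h),(h,-h),(-h,-h)]
a=onz(D,[(377.3,319.6),(441.1,323),(439.7,378),(373.9,371.8)],.014);b=onz(S,[(169.1,291.4),(212,300.4),(192.3,343.3),(148.6,329.2)],.014)
print(fit2(P,a),fit2([P[3],P[0],P[1],P[2]],b))
# box corners triangulated (scene crop scale5 @125,225 ; side crop scale4 @370,205)
sc=lambda x,y:(x/5+125,(y-300)/5+225); sd=lambda x,y:((x-400)/4+370,(y-300)/4+205)
for n,p,q in(("back-top-near?",sc(232,405),sd(585,373)),("front-top",sc(140,372),sd(487,390)),):
    print(n,tri(rays(S,p),rays(D,q)))
for n,p in(("sc TL",(178,340)),("sc TR",(278,368)),("sc B",(232,405)),("sc L",(140,372))): print(n,[onz(S,[sc(*p)],z)[0].round(3) for z in(.26,.28,.3)])
for n,p in(("sd FT",(487,390)),("sd BT",(585,373)),("sd BB",(620,530)),("sd FB",(515,555))): print(n,[onz(D,[sd(*p)],z)[0].round(3) for z in(.22,.24,.26,.28,.3)])
```

```text
(np.float64(-0.38829492111549746), array([ 0.73377589, -0.25804784]), array([ 2.37779758, 10.34486805,  6.83750073,  6.3571958 ])) (np.float64(-0.4178282278857425), array([ 0.73832361, -0.25489515]), array([5.54956688, 0.68186848, 1.58701515, 4.64962127]))
back-top-near? (array([ 0.72833965, -0.2228969 ,  0.27745172]), [np.float64(0.7715125344652933), np.float64(0.7715125344652954)])
front-top (array([ 0.69113581, -0.25020453,  0.2823621 ]), [np.float64(17.811823877641356), np.float64(17.811823877641455)])
sc TL [array([ 0.674, -0.251,  0.26 ]), array([ 0.692, -0.246,  0.28 ]), array([ 0.709, -0.24 ,  0.3  ])]
sc TR [array([ 0.696, -0.208,  0.26 ]), array([ 0.713, -0.204,  0.28 ]), array([ 0.73 , -0.199,  0.3  ])]
sc B [array([ 0.714, -0.227,  0.26 ]), array([ 0.73 , -0.222,  0.28 ]), array([ 0.746, -0.217,  0.3  ])]
sc L [array([ 0.69 , -0.266,  0.26 ]), array([ 0.707, -0.26 ,  0.28 ]), array([ 0.723, -0.254,  0.3  ])]
sd FT [array([ 0.721, -0.156,  0.22 ]), array([ 0.709, -0.18 ,  0.24 ]), array([ 0.697, -0.204,  0.26 ]), array([ 0.685, -0.228,  0.28 ]), array([ 0.673, -0.252,  0.3  ])]
sd BT [array([ 0.768, -0.155,  0.22 ]), array([ 0.754, -0.179,  0.24 ]), array([ 0.741, -0.203,  0.26 ]), array([ 0.727, -0.227,  0.28 ]), array([ 0.713, -0.251,  0.3  ])]
sd BB [array([ 0.737, -0.257,  0.22 ]), array([ 0.724, -0.277,  0.24 ]), array([ 0.712, -0.298,  0.26 ]), array([ 0.699, -0.318,  0.28 ]), array([ 0.687, -0.338,  0.3  ])]
sd FB [array([ 0.69 , -0.261,  0.22 ]), array([ 0.679, -0.281,  0.24 ]), array([ 0.668, -0.301,  0.26 ]), array([ 0.657, -0.322,  0.28 ]), array([ 0.646, -0.342,  0.3  ])]
```

Call:
step_arm(motion=[[[0.2,-0.6,0],0],[[0.5,-1.2,0],0],[[0.9,-1.9,0.1],0],[[1.3,-2.6,0.1],0],[[1.7,-3.3,0.2],0],[[2.1,-4.0,0.25],0],[[2.5,-4.7,0.3],0],[[2.91,-5.49,0.36],0],[[2.91,-5.49,0.36],0],[[2.91,-5.49,0.36],0]])

```text
time: 24.0
tool_pos: [0.4602, -0.141, 0.4002]
tool_rot: [2.707, -0.002, 1.141]
contact_force: [0.4, -0.2, -1.2]
opening: 0.0096
grip_force: 45.0
```

```bash
cat > go.py <<'E'
from h import *
import sys
from cell import robot
s=robot.observe();R=E(s['tool_rot']);t=np.array([float(x) for x in sys.argv[1:4]])
print(s['time'],s['tool_pos'].round(4),s['tool_rot'].round(3),s['qpos'].round(2),s['opening'].round(4),"shift",(R.T@(t-s['tool_pos'])/.06).round(3), "zax",R[:,2].round(3),"yax",R[:,1].round(3))
E
python3 go.py .548 -.167 .179
python3 - <<'E'
from h import *
from cell import robot
s=robot.observe();c=robot.read_camera("wrist");pickle.dump((s,c),open("w8.pkl","wb"))
print(proj(c,[[.679,-.228,.236],[.696,-.206,.26],[.674,-.251,.26]],s))
E
```

```text
[[405.93141543 170.42335596]
 [428.97024077 148.14544396]
 [423.34704889 193.05462035]]Traceback (most recent call last):
  File "go.py", line 5, in <module>
    print(s['time'],s['tool_pos'].round(4),s['tool_rot'].round(3),s['qpos'].round(2),s['opening'].round(4),"shift",(R.T@(t-s['tool_pos'])/.06).round(3), "zax",R[:,2].round(3),"yax",R[:,1].round(3))
                                                                                     ^^^^^^^^^^^^^^^^^^
AttributeError: 'float' object has no attribute 'round'
```

```bash
sed -i "s/s\['opening'\].round(4)/s['opening']/" go.py; python3 go.py .548 -.167 .179
python3 - <<'E'
from h import *
s,c=pickle.load(open("w8.pkl","rb"));w=c['pixels'][:,:,::-1]
f=lambda x:cv2.resize(x,(400,300),interpolation=cv2.INTER_CUBIC)
cv2.imwrite("pics/c8.png",np.vstack([np.hstack([f(w),f(w[150:270,190:350])]),cv2.resize(w[110:230,350:510],(800,600),interpolation=cv2.INTER_CUBIC)[:300*2:2,:]]) if 0 else np.hstack([cv2.resize(w,(400,300)),cv2.resize(w[120:225,360:500],(400,300),interpolation=cv2.INTER_CUBIC)]))
E
```

```text
24.05 [ 0.4605 -0.1415  0.4003] [ 2.707e+00 -2.000e-03  1.140e+00] [-0.47 -0.06  1.65  0.02  1.11 -0.04] 0.009598238028036462 shift [ 0.214 -0.191  3.978] zax [ 0.384 -0.174 -0.907] yax [ 0.824 -0.379  0.421]
```

View pics/c8.png

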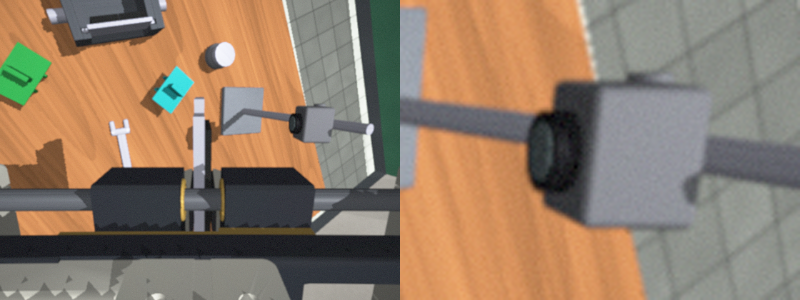

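Run:
```python
from h import *
s,c=pickle.load(open("w8.pkl","rb"));v=pickle.load(open("v0.pkl","rb"))[1];S,D=v['scene'],v['side']
for q in((385.5,249.5),(386.5,249.5)):print("lens",tri(rays(c,(409.4,174.3),s),rays(D,q)))
k=lambda x,y:((x-400)/2.857+360,y/2.857+120)
sc=lambda x,y:(x/5+125,(y-300)/5+225)
C=[]
for p,q in(((602,88),(278,368)),((712,85),(232,405)),((585,226),(178,340))):
    r=tri(rays(c,k(*p),s),rays(S,sc(*q)));print(r);C.append(r[0])
e=C[1]-C[0];print("axis az",np.degrees(np.arctan2(e[1],e[0])),"slope",np.degrees(np.arctan2(e[2],np.hypot(*e[:2]))))
w=C[0]-C[2];print("width az",np.degrees(np.arctan2(w[1],w[0])),w)
```

```text
lens (array([ 0.67730471, -0.23212395,  0.24032906]), [np.float64(1.0803992750161973), np.float64(1.0803992750161857)])
lens (array([ 0.6784419 , -0.23251338,  0.23990289]), [np.float64(0.482367816815177), np.float64(0.4823678168150735)])
(array([ 0.69664692, -0.20860973,  0.2607618 ]), [np.float64(0.8377691217783005), np.float64(0.8377691217783104)])
(array([ 0.72940683, -0.22247903,  0.28009101]), [np.float64(0.670901915347851), np.float64(0.6709019153479882)])
(array([ 0.67278944, -0.25444175,  0.2605763 ]), [np.float64(3.4273267969622117), np.float64(3.4273267969622756)])
axis az -22.945944858304923 slope 28.51697305928123
width az 62.50113959018653 [0.02385748 0.04583202 0.0001855 ]
```

Call:
step_arm(motion=[[[0.05,-0.15,0.5],0],[[0.1,-0.15,1.0],0],[[0.15,-0.15,1.5],0],[[0.15,-0.15,2.0],0],[[0.15,-0.15,2.5],0],[[0.15,-0.15,2.95],0],[[0.15,-0.15,3.4],0],[[0.15,-0.15,3.75],0],[[0.15,-0.15,3.925],0],[[0.15,-0.15,3.925],0]])

```text
time: 25.3
tool_pos: [0.5463, -0.1705, 0.1809]
tool_rot: [2.71, -0.002, 1.14]
contact_force: [0.0, 0.1, -2.4]
opening: 0.0102
grip_force: 45.0
```

Call:
step_arm(motion=[[[0,0,0],0],[[0,0,0],0],[[0,0,0],0],[[0,0,0],0]])

```text
time: 25.8
tool_pos: [0.546, -0.1698, 0.1817]
tool_rot: [2.709, -0.002, 1.141]
contact_force: [0.1, 0.3, -2.3]
opening: 0.0099
grip_force: 45.0
```

```bash
python3 go.py .547 -.1715 .183
python3 - <<'E'
from h import *
from cell import robot
S=robot.observe();c=robot.read_camera("side");d=robot.read_camera("scene");w=robot.read_camera("wrist");pickle.dump((S,c,d,w),open("v9.pkl","wb"))
print(S['grip_force'],S['contact_force'],S['qvel'].round(3))
# pad plate brightness along the plate's bottom edge: measure white-ish pad in side view near its expected corners
R=E(S['tool_rot']);t=S['tool_pos']
def P(x,y,z):return t+R@np.array([x,y-2,-(z-36.4)])*1e-3*np.array(1) # pad coords mm -> world (pad x ~ tool x, y ~ tool y)
print("face",P(0,7,26.5))
for n,cc in(("side",c),("scene",d)):
    print(n,proj(cc,[P(-60,-3,0),P(60,-3,0),P(-52,-3,55),P(52,-3,55)]).round(0).tolist())
cv2.imwrite("pics/s9.png",c['pixels'][:,:,::-1])
g=cv2.cvtColor(w['pixels'],cv2.COLOR_RGB2GRAY)
for X in(30,45):
  for nm,z in(("top",55),):
    ys=np.arange(-14,16);uv=proj(w,[P(X,y,z) for y in ys],S);v=cv2.remap(g,*[uv[:,i].astype(np.float32)[None] for i in(0,1)],1)[0];print(X,uv[0].round(),v.tolist())
xs=np.arange(30,75,1);uv=proj(w,[P(x,0,55) for x in xs],S);print(uv[[0,-1]],cv2.remap(g,*[uv[:,i].astype(np.float32)[None] for i in(0,1)],1)[0].tolist())
E
```

```text
25.8 [ 0.546  -0.1698  0.1817] [ 2.709e+00 -2.000e-03  1.141e+00] [-0.44  0.3   1.86  0.01  0.54 -0.02] 0.009937651521150117 shift [-0.018  0.034 -0.009] zax [ 0.382 -0.173 -0.908] yax [ 0.825 -0.38   0.419]
44.973886013031006 [ 0.10988838  0.25429656 -2.26665259] [-0.001  0.004  0.003  0.001 -0.001  0.001]
face [ 0.5539081  -0.17343245  0.17479409]
side [[298.0, 304.0], [310.0, 258.0], [285.0, 277.0], [297.0, 238.0]]
scene [[183.0, 217.0], [226.0, 227.0], [186.0, 198.0], [224.0, 206.0]]
30 [241. 221.] [156, 171, 176, 171, 173, 171, 170, 169, 169, 168, 142, 163, 221, 221, 219, 220, 222, 181, 44, 39, 44, 77, 90, 90, 92, 93, 95, 97, 98, 95]
45 [240. 182.] [167, 165, 166, 164, 165, 160, 154, 168, 164, 162, 159, 180, 222, 221, 223, 222, 221, 179, 42, 39, 45, 143, 171, 170, 170, 162, 166, 173, 177, 172]
[[277.62150905 220.52652675]
 [277.17440858 100.24024881]] [219, 220, 219, 219, 220, 221, 222, 221, 221, 221, 221, 221, 220, 221, 222, 223, 221, 220, 222, 223, 223, 223, 187, 120, 180, 223, 223, 223, 221, 223, 225, 168, 157, 176, 174, 173, 172, 171, 170, 169, 170, 169, 171, 169, 167]
```

```bash
python3 -c "
from cell import robot
print(robot.hand_in())"
```

```text
the job is handed in; nothing more can be done
None
```

I handed the job in at about 26 s. The spring plate hangs on the bar, and the worn pad (10 mm thick in the grip) is held still facing the lens, its lining centre within about 3 mm of my computed view point. The hand-in call returned no verdict, and I didn't re-check the spring plate after letting go or the good pad after drawing the worn one.

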